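# Find the socket for the painting press

### The arm

A 6-joint arm with a two-finger parallel gripper is mounted at the origin on the work surface. World frame = base frame: x ahead of the robot, y to its left, z up, the work surface at z = 0. Lengths are in m, angles in degrees, forces in N, time in s.
With the tool pointing down it reaches from about 0.425 to 0.95 m from the base axis. Payload 3.5 kg.
Tool frame: the origin (TCP) lies midway between the tips of the shut fingers; the grasp point (between the pads) lies 19 mm behind it; y points along the fingers, z is the direction in which the jaws open and shut, and the axes are right-handed (so a half turn about y gives the same grasp; the last joint's range is limited). The gripper opens to 85 mm and grips with 20 to 120 N. Pads are 22 mm wide; open, the fingers measure 114 mm over their backs; the gripper's body (76 mm by 85 mm) begins 54 mm behind the grasp point. The pads swing forward as they close: fully open they stand 13 mm farther back than shut.
Start: joints at [56.093, 16.404, 90.338, -0, 73.258, -8.594], TCP at [0.289, 0.61, 0.231] pointing down, gripper open.
Joint ranges: [-158.93, 158.93], [-51.34, 127.21], [12.03, 142.37], [-87.48, 267.48], [13.55, 161.25], [-162.69, 162.69]. Speed limits (degrees/s): [159.86, 159.86, 180, 180, 180, 180].

### API

Orientations are given as a 3x3 rotation matrix whose columns are the frame's x, y, z axes.
In Python, from plant import arm gives the robot as it stands.
- The arm moves only by the tool play_rows, never from a script. Its argument "rows" is one flat list of numbers, 7 for each row, row after row: the turn, a rotation vector about the tool's x, y, z in units of 10 degrees (1.0 is 10 degrees), then the shift along the tool's x, y, z in units of 25 mm (1.0 is 25 mm), then the opening, from 0 (shut) to 1 (fully open). In form: [ax, ay, az, dx, dy, dz, gripper, ax, ay, az, dx, dy, dz, gripper, ...]. A call has 1 to 12 rows; each row shifts and turns the commanded pose from where the row before left it, along the tool's axes as they then stand; what a row does not reach is not made up. A row lasts 1/8 s, in which the tool goes at most 62.5 mm and 10.7 degrees, less where a joint would pass 70% of its speed; a pose out of reach is approached as far as the arm can. A call with a number of a shift or a turn outside -1 to 1 is refused whole. A call with a gripper value outside its range is refused whole. The fingers move at their own pace and stop on an object; "force" is the grip in N (left out, the last holds). Time passes only in rows, so rows that do not move let the fingers close. It gives the time, the measured TCP pose, the force and the opening at its end, in the units of the state.
- arm.state(): the state, without advancing time (a new reading comes with each control period).
- arm.get_image(name): name is "side" or "top"; returns a dict with "frame" (480x640x3 uint8, blue, green, red), "fx", "fy", "cx", "cy" (pixels), "rvec" (rotation vector, rad) and "tvec" (3), from world to camera coordinates, as OpenCV has them. Camera axes: x right, y down, z forward; pixel columns grow to the right and rows downward; lengths in m; the calibration is good to about 2 mm. A picture is of the moment at which its call begins. There is no depth.
- arm.sign_off(): hands the job in, once; it reports no verdict.
The state is a dict: "time": time; "joint_pos": joint angles; "dq": joint speeds; "joint_torque": joint torques, N m; "eef_pos": TCP position; "tool_rot": TCP orientation; "ft_force": force on the tool from outside, world axes, zero at the start; "wrist_torque": the same for the moment, N m; "grip_width": opening from 0.0 (shut) to 1.0 (fully open).
Only numpy, scipy, OpenCV 4.12 (cv2) and the standard library are available. Lean on these libraries where they do the work, as an engineer would, in place of code of your own. Each camera call takes 0.05 s, during which the arm holds its last target.

### The job

The nut of the drying press in front of you has to be tightened, and one of the three sockets in the white tray fits it: try them on the nut until you find the one that goes all the way down over it, and finish with that socket fully seated on the nut, upright, and still held in your gripper, without letting go. Any socket that does not fit goes back standing upright in the tray, and the bowl, the jar and the brush are left alone.

Things in the scene. Friction and masses are not known exactly. Their poses are not given: they have to be found in the camera images.
- socket_small_grip (a point): small socket: loose steel socket, about 0.2 kg, standing mouth down in the tray, 90 mm tall. Its upper part, 38 to 90 mm up, is a solid hexagonal shank 24 mm across flats, the same on all sockets. This point: on the axis, mid-shank, 64 mm above the mouth rim. z up along the axis; x square to a pair of flats of shank and mouth (others at 60 and 120 degrees).
- socket_small_mouth (a point): Centre of the small socket's mouth rim, at its very bottom; same axes. The lower part, 0 to 38 mm up, is a hexagonal cup, outside 28 mm across flats and 32.3 mm across corners; the hexagonal mouth is 21 mm across flats and 28 mm deep.
- socket_small: The small socket as a body; origin at its mouth rim, same axes.
- socket_medium_grip (a point): medium socket: loose steel socket, about 0.2 kg, standing mouth down in the tray, 90 mm tall. Its upper part, 38 to 90 mm up, is a solid hexagonal shank 24 mm across flats, the same on all sockets. This point: on the axis, mid-shank, 64 mm above the mouth rim. z up along the axis; x square to a pair of flats of shank and mouth (others at 60 and 120 degrees).
- socket_medium_mouth (a point): Centre of the medium socket's mouth rim, at its very bottom; same axes. The lower part, 0 to 38 mm up, is a hexagonal cup, outside 34 mm across flats and 39.3 mm across corners; the hexagonal mouth is 27 mm across flats and 28 mm deep.
- socket_medium: The medium socket as a body; origin at its mouth rim, same axes.
- socket_large_grip (a point): large socket: loose steel socket, about 0.2 kg, standing mouth down in the tray, 90 mm tall. Its upper part, 38 to 90 mm up, is a solid hexagonal shank 24 mm across flats, the same on all sockets. This point: on the axis, mid-shank, 64 mm above the mouth rim. z up along the axis; x square to a pair of flats of shank and mouth (others at 60 and 120 degrees).
- socket_large_mouth (a point): Centre of the large socket's mouth rim, at its very bottom; same axes. The lower part, 0 to 38 mm up, is a hexagonal cup, outside 40 mm across flats and 46.2 mm across corners; the hexagonal mouth is 33 mm across flats and 28 mm deep.
- socket_large: The large socket as a body; origin at its mouth rim, same axes.
- tray_floor (a point): Fixed low white tray, 110 mm (x) by 290 mm (y), floor 4 mm thick, lip 12 mm above the table. This point is the centre of its inner floor. The sockets stand in it in a row along its y, about 90 mm apart, in any order.
- press_nut (a point): Centre of the foot of the nut on the fixed drying press: a 200 x 200 mm board with a white round painting, crossed by a 62 mm wide wooden bar with the hex nut amid it. The point is on the bar's upper face, 44 mm above the table; z up, x square to a pair of the nut's flats (others at 60 and 120 degrees). The nut does not turn. Spare clamp blocks on a bench aside (y over 0.85) are out of play.
- press: The press; origin 44 mm under press_nut, same axes. The nut is 18 mm tall plus a stud end 10 mm across, 4 mm high; across flats it is 18, 24 or 30 mm, changing each time and not told. A 9 mm high round steel cup is about it. The socket 3 mm wider than the nut goes down to the bar (rim level with press_nut); too small a one stops 18 mm up on the nut, too large a one 9 mm up on the cup.
- bowl: Bystander: a loose white ceramic bowl, 110 mm across, 55 mm high; origin at the centre of its underside.
- jar: Bystander: a loose glass paint jar, 56 mm across, 70 mm high; origin at the centre of its underside.
- brush: Bystander: a loose paint brush, 200 mm long, lying on the table along its own x; origin under its middle.

How it is judged:
By the outcome, as a careful person would: the job done as asked, in the order asked, and still so for the second after the job is handed in, while the arm keeps its last pose, push and grip.
It also fails if it takes over 72 s, if anything falls off the work surface, if the arm or the gripper's body presses on something with over 40 N, if the wrist force passes 120 N, or if a joint passes its speed limit or range.

## Working session

There is one attempt and no reset: what is moved stays moved. The work goes in short steps, Python scripts to look and compute and a tool call to move; the robot and the scene stay as the last step left them, time stands still between calls to the robot, and variables do not carry over. Pictures are saved under pics/ and viewed, and the job is handed in when it is done.

Besides the shell and the picture viewer there is one more tool, called after ">>>" by a JSON object that holds its "name" and its "arguments", one argument or row to a line. play_rows: Moves the arm, as the interface text tells. Its arguments: {"type":"object","properties":{"rows":{"type":"array","items":{"type":"number","minimum":-1,"maximum":1}},"force":{"type":"number"}},"required":["rows"]}

```bash
ls; mkdir -p pics
python3 - <<'E'
from plant import arm
import cv2
s=arm.state();print(s)
for n in("side","top"):
    d=arm.get_image(n);cv2.imwrite(f"pics/{n}0.png",d["frame"]);print(n,d["fx"],d["cx"],d["cy"],d["rvec"],d["tvec"])
E
```

```text
pics
{'time': 0.0, 'joint_pos': array([ 5.60924691e+01,  1.64545487e+01,  9.04246387e+01,  1.14141161e-03,
        7.32593698e+01, -8.59433469e+00]), 'dq': array([ 0.04719216, -0.02913727, -0.06563631,  0.05275265,  0.00827462,
       -0.04052464]), 'joint_torque': array([ 1.98046888e-03, -4.05967534e+01, -2.92634833e+01, -2.56786456e-05,
        5.81140484e-03, -1.06807909e-05]), 'eef_pos': array([0.28819547, 0.60963852, 0.229917  ]), 'tool_rot': array([[ 9.03981375e-01, -1.36487911e-03,  4.27569656e-01],
       [-4.27571665e-01, -1.99638054e-03,  9.03979251e-01],
       [-3.80230654e-04, -9.99997076e-01, -2.38827446e-03]]), 'ft_force': array([-2.33193001e-01, -8.36905223e-01,  5.63365275e-04]), 'wrist_torque': array([-0.02916078,  0.01482206, -0.01476894]), 'grip_width': 1.0002965673028552}
side 472.32462035503363 316.7702466185056 245.84452057480559 [ 0.31899789 -2.87951585  0.98161551] [0.62509937 0.15890849 0.88539494]
top 508.6246053844476 317.42506184719394 243.62088787501585 [ 2.17835126 -2.11182379  0.17469582] [-0.02958785  0.62050917  0.84121055]
```

View pics/side0.png

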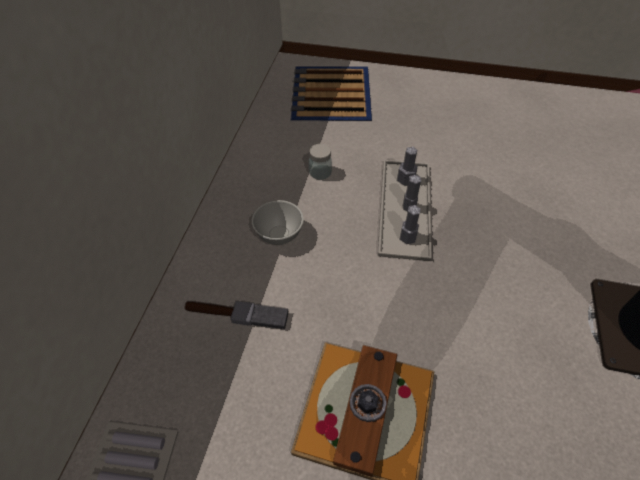

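View pics/top0.png

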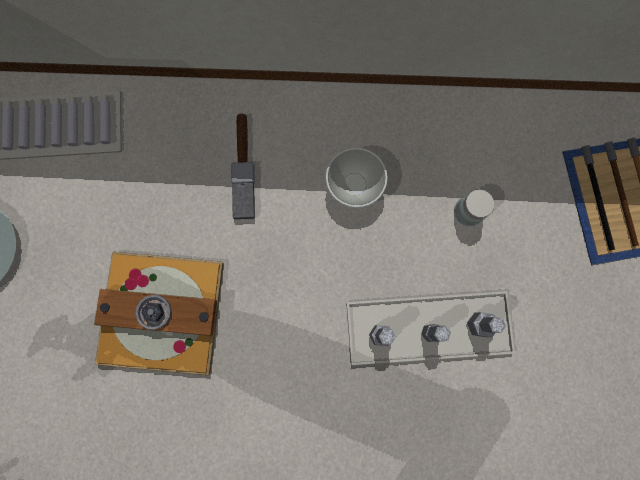

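```bash
cat > h.py <<'E'
import numpy as np, cv2
from plant import arm
def cam(n):
    d=arm.get_image(n); d['K']=np.array([[d['fx'],0,d['cx']],[0,d['fy'],d['cy']],[0,0,1.]]); d['rvec']=np.array(d['rvec'],float);d['tvec']=np.array(d['tvec'],float);return d
def back(d,u,v,z):
    R,_=cv2.Rodrigues(d['rvec']);C=-R.T@d['tvec'].ravel()
    r=R.T@np.linalg.inv(d['K'])@np.array([u,v,1.]); return C+r*(z-C[2])/r[2]
def proj(d,P):
    return cv2.projectPoints(np.array(P,float).reshape(-1,3),d['rvec'],d['tvec'],d['K'],None)[0].reshape(-1,2)
def crop(d,x0,y0,w,h,s,name):
    cv2.imwrite(name,cv2.resize(d['frame'][y0:y0+h,x0:x0+w],None,fx=s,fy=s,interpolation=cv2.INTER_CUBIC))
E
python3 - <<'E'
from h import *
t=cam('top');s=cam('side')
for d in(t,s):
    R,_=cv2.Rodrigues(d['rvec']);print(-R.T@d['tvec'].ravel())
print('nut',back(t,153,312,.062),back(s,369,402,.062))
for p in((382,330),(437,331),(494,325)):print(back(t,*p,.094))
for p in((411,150),(414,179),(413,210)):print(back(s,*p,.094))
print([back(t,*p,.012) for p in((347,302),(510,291),(511,354),(350,366))])
crop(t,340,280,180,95,4.4,'pics/tz.png');crop(t,90,240,140,140,4.2,'pics/tn.png')
crop(s,370,135,75,130,4.5,'pics/sz.png');crop(s,285,335,160,140,4.2,'pics/sn.png')
E
```

```text
[ 0.48476822 -0.00475447  0.92656324]
[0.50833331 0.5426893  0.80436987]
nut [0.49401215 0.26222402 0.062     ] [0.49394035 0.27120039 0.062     ]
[ 0.47609201 -0.11862697  0.094     ]
[ 0.47716962 -0.20770629  0.094     ]
[ 0.48955161 -0.30045133  0.094     ]
[ 0.4918394  -0.30219475  0.094     ]
[ 0.47603138 -0.2109336   0.094     ]
[ 0.46914808 -0.12174941  0.094     ]
[array([ 0.52275348, -0.066636  ,  0.012     ]), array([ 0.55143864, -0.35989486,  0.012     ]), array([ 0.44025116, -0.35855562,  0.012     ]), array([ 0.41122983, -0.07427778,  0.012     ])]
```

View pics/tz.png

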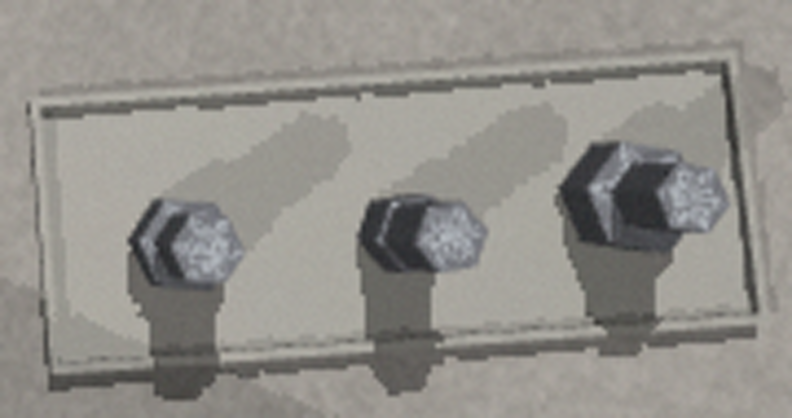

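View pics/tn.png

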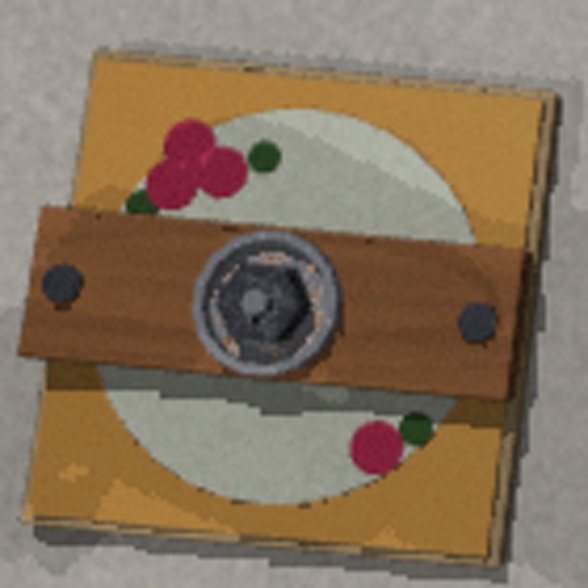

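View pics/sz.png

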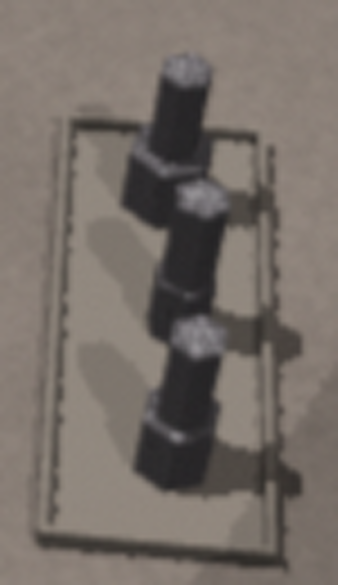

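View pics/sn.png

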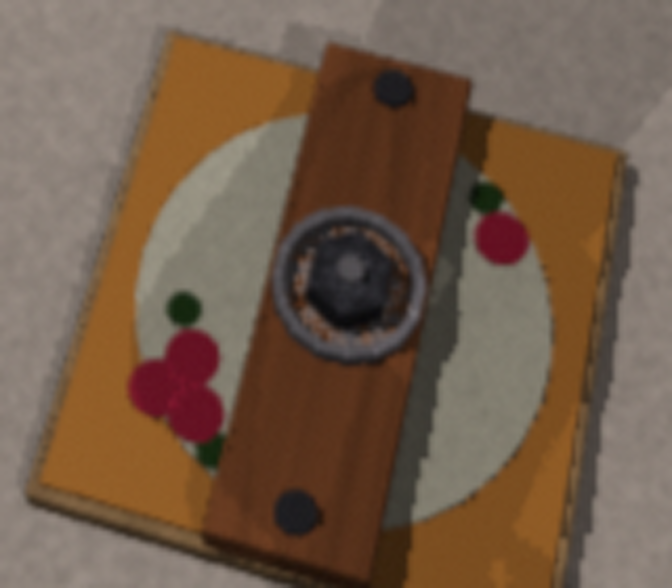

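```bash
cat >> h.py <<'E'
def hexa(c,af,yaw,z):
    a=np.radians(yaw+30+60*np.arange(6));r=af/np.sqrt(3)
    return np.c_[c[0]+r*np.cos(a),c[1]+r*np.sin(a),np.full(6,z)]
def circ(c,r,z,n=60):
    a=np.linspace(0,2*np.pi,n,False);return np.c_[c[0]+r*np.cos(a),c[1]+r*np.sin(a),np.full(n,z)]
def over(d,x0,y0,w,h,s,polys,name):
    im=cv2.resize(d['frame'][y0:y0+h,x0:x0+w],None,fx=s,fy=s,interpolation=cv2.INTER_CUBIC)
    im=cv2.convertScaleAbs(im,alpha=1.6)
    for P,c in polys:
        q=(proj(d,P)-[x0,y0]+.5)*s-.5
        cv2.polylines(im,[np.round(q*8).astype(int).reshape(-1,1,2)],True,c,1,cv2.LINE_AA,3)
    return im
E
python3 - <<'E'
from h import *
t=cam('top');s=cam('side')
a=over(t,128,287,50,50,10,[],0);b=over(s,342,375,54,50,10,[],0)
im=np.hstack([cv2.resize(a,(390,390)),cv2.resize(b,(400,390))]);cv2.imwrite('pics/n1.png',im)
E
```

```text
(no output)
```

View pics/n1.png

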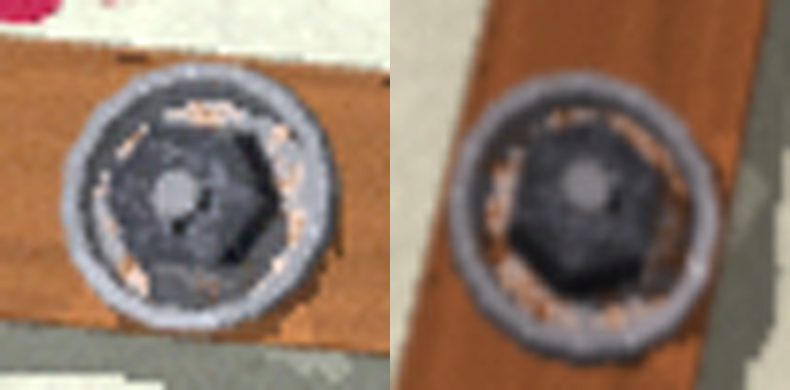

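Run:
```python
from h import *
t=cam('top');s=cam('side')
# cup ellipse centre via outline guess; board corners
A=[back(t,90+x/4.2,240+y/4.2,.044) for x,y in((40,205),(530,252),(515,400),(20,355))]
print(np.round(A,4)); 
for i,j in((0,1),(3,2)):
    v=A[j]-A[i];print(np.degrees(np.arctan2(v[1],v[0])))
B=[back(s,285+x/4.2,335+y/4.2,.044) for x,y in((330,43),(470,80),(375,583),(205,540))]
for i,j in((0,3),(1,2)):
    v=B[j]-B[i];print(np.degrees(np.arctan2(v[1],v[0])))
# ring centre: top image outer ellipse centre in n1 (scale 7.8): (200,196)
ct=back(t,128+200/7.8,287+196/7.8,.053);cs=back(s,342+(585-390)/7.41,375+217/7.8,.053);print(ct,cs)
ims=[]
for d,c,w in((t,ct,(128,287,50,50)),(s,cs,(342,375,54,50))):
  row=[]
  for af in(.018,.024,.030):
    row.append(cv2.resize(over(d,*w,10,[(hexa(c,af,-5.5,.062),(0,255,255)),(hexa(c,af,-5.5,.044),(0,160,0)),(circ(c,.0275,.053),(255,255,0))],0),(266,266)))
  ims.append(np.hstack(row))
cv2.imwrite('pics/n2.png',np.vstack(ims))
```

```text
[[0.531  0.3628 0.044 ]
 [0.518  0.161  0.044 ]
 [0.4581 0.1634 0.044 ]
 [0.4701 0.365  0.044 ]]
-93.69134025696773
-93.39803861720057
86.57526114031025
87.2402992297075
[0.49392611 0.26390281 0.053     ] [0.49462483 0.26945441 0.053     ]
```

View pics/n2.png

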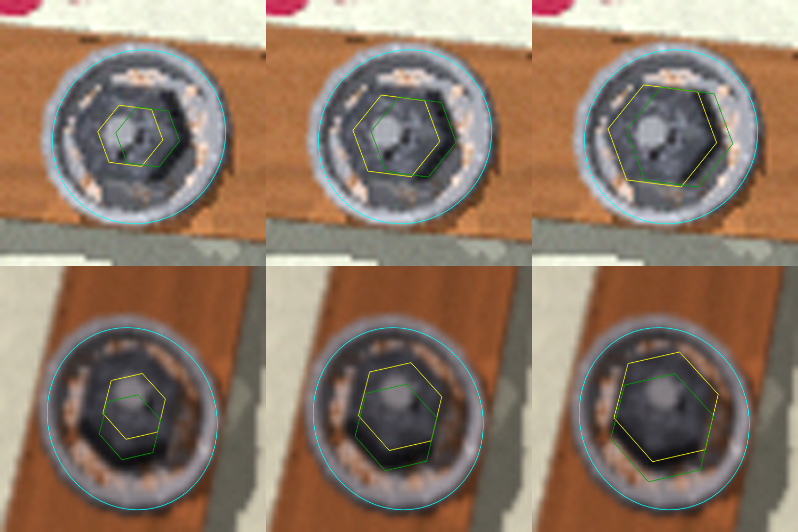

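Run:
```python
from h import *
t=cam('top');s=cam('side')
cfg=[(t,np.array([.4939,.2642]),(128,287,50,50)),(s,np.array([.4946,.2690]),(344,375,50,50))]
ims=[]
for d,c,w in cfg:
  row=[over(d,*w,8,[],0)]
  row.append(over(d,*w,8,[(circ(c,r,.053),(255,255,0)) for r in(.020,.022,.024,.0285)],0))
  ims.append(np.hstack(row))
cv2.imwrite('pics/n3.png',np.vstack(ims)[:, :])
im=cv2.imread('pics/n3.png');print(im.shape)
cv2.imwrite('pics/n3.png',cv2.resize(im,(600,600)))
# brightness profiles along image horizontals/verticals through ring centre
for d,c,w in cfg:
  g=cv2.cvtColor(d['frame'],cv2.COLOR_BGR2GRAY)
  u,v=proj(d,[[c[0],c[1],.053]])[0];u=int(round(u));v=int(round(v));print(u,v)
  print(g[v,u-20:u+21]);print(g[v-20:v+21,u])
```

```text
(800, 800, 3)
153 312
[ 83  81  91 108 105  61  52 104  78  55  65  61  55  56  88 108 106 109
 107 105  64  34  71  62  65  61  62  51  40  25  36  88 126 114 111 109
 107  50  49  83  78]
[156 126  88 104 108  76  64  60 110 125 127  65  49  59  59  68  67  58
  79  82  64  43  64  68  73  69  72  73  58  74  79  80  62  61  55 119
 122  81  62  82  82]
368 403
[69 53 73 78 62 45 42 72 87 73 41 29 33 34 34 38 43 42 48 51 47 44 47 47
 39 41 42 36 30 32 44 51 49 37 36 62 87 90 63 55 66]
[58 74 80 61 38 37 66 56 34 32 35 42 56 73 79 81 80 78 66 49 47 44 42 39
 38 35 24 15  9 13 33 63 80 83 84 83 74 49 33 49 58]
```

View pics/n3.png

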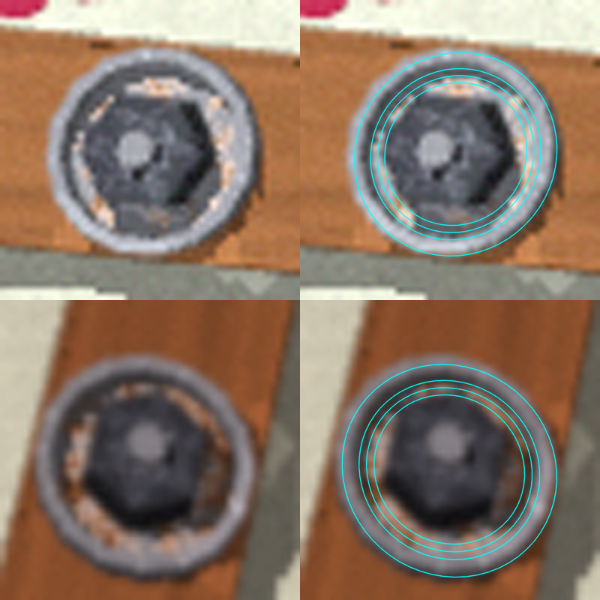

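Run:
```python
from h import *
t=cam('top');s=cam('side')
ims=[]
for d,c,w in[(t,np.array([.4939,.2640]),(128,287,50,50)),(s,np.array([.4953,.2685]),(344,375,50,50))]:
  ims.append(np.hstack([over(d,*w,8,[(hexa(c,af,-3.5,.062),(0,255,255)),(hexa(c,af,-3.5,.044),(0,160,0)),(circ(c,.0285,.053),(255,255,0))],0) for af in(.024,.030)]))
cv2.imwrite('pics/n4.png',cv2.resize(np.vstack(ims),(600,600)))
ims=[]
for d,c,w in[(t,np.array([.4896,-.3005]),(455,300,60,60)),(s,np.array([.4918,-.3020]),(385,140,50,50))]:
  for yaw in(0,15,30,45):
    ims.append(cv2.resize(over(d,*w,10,[(hexa(c,.024,yaw,.094),(0,255,255)),(hexa(c,.040,yaw,.042),(0,255,0)),(hexa(c,.040,yaw,.004),(0,100,255))],0),(260,260)))
cv2.imwrite('pics/l1.png',cv2.resize(np.vstack([np.hstack(ims[:4]),np.hstack(ims[4:])]),(800,400)))
```

```text
(no output)
```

View pics/n4.png

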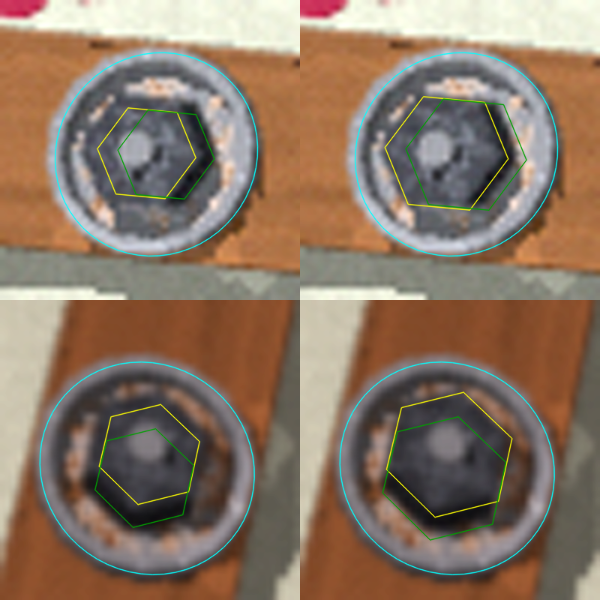

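View pics/l1.png

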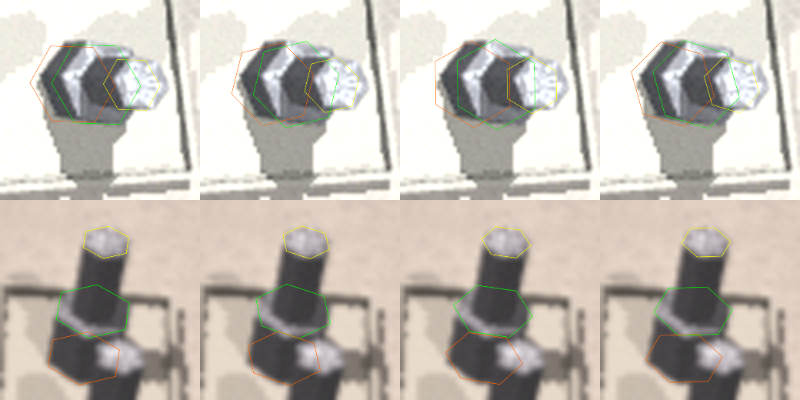

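Run:
```python
from h import *
t=cam('top');s=cam('side')
for p in((386.4,336.8),(442.3,334.1),(498,324.8)):print(back(t,*p,.094))
for p in((411.5,150.5),(414.8,179.5),(414.,210)):print(back(s,*p,.094))
ims=[]
for d,c,w in[(t,back(t,498,324.8,.094),(455,300,60,60)),(s,np.array([.4918,-.3020]),(385,140,50,50))]:
  for yaw in(0,10,20,30,40,50):
    ims.append(cv2.resize(over(d,*w,10,[(hexa(c,.024,yaw,.094),(0,255,255)),(hexa(c,.040,yaw,.042),(0,255,0)),(hexa(c,.040,yaw,.004),(0,100,255))],0),(266,266)))
cv2.imwrite('pics/l2.png',np.vstack([np.hstack(ims[:3]),np.hstack(ims[3:6])]))
```

```text
[ 0.46548795 -0.12584773  0.094     ]
[ 0.47248484 -0.21626262  0.094     ]
[ 0.49006863 -0.30697212  0.094     ]
[ 0.4905706  -0.30074534  0.094     ]
[ 0.47422328 -0.20978091  0.094     ]
[ 0.467186   -0.12217693  0.094     ]
```

View pics/l2.png

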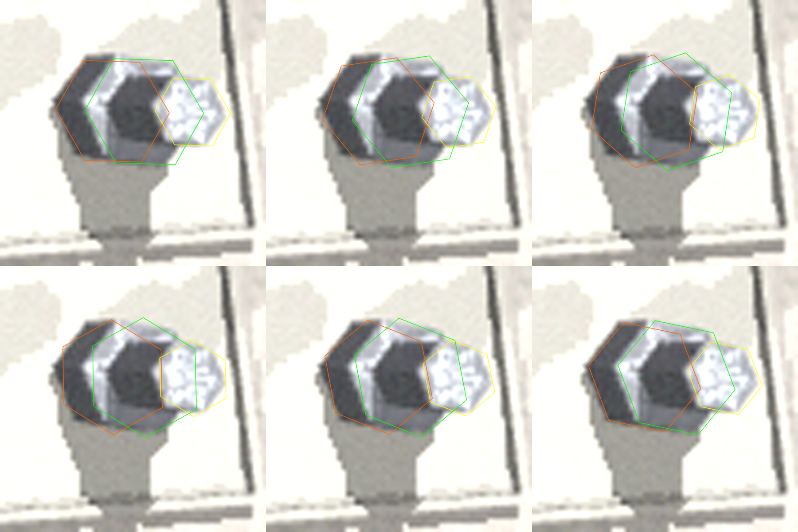

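>>> {"name": "play_rows", "arguments": {
  "rows": [0,1,0,0,0.2,0,1,0,1,0,0,0.2,0,1,0,1,0,0,0.2,0,1,0,1,0,0,0.2,0,1,0,1,0,0,0,0,1,0,1,0,0,0,0,1,0,0.67,0,0,0,0,1,0,0,0,0.5,0,0.5,1,0,0,0,0.9,0,0.8,1,0,0,0,1,0,0.8,1,0,0,0,1,0,0.8,1,0,0,0,1,0,0.8,1],
  "force": 60
}}

```text
time: 2.2
eef_pos: [0.3784, 0.4952, 0.2114]
tool_rot: [[-0.033, 0.0, 0.999], [-0.999, -0.0, -0.033], [0.0, -1.0, 0.0]]
ft_force: [0.6, -0.8, -0.2]
grip_width: 1.003
```

Run:
```python
from h import *
s=arm.state();print(s['time'],s['eef_pos'],s['tool_rot'],s['joint_pos'])
```

```text
2.2 [0.37837604 0.49521444 0.21143642] [[-3.33417141e-02  4.30643978e-04  9.99443918e-01]
 [-9.99443981e-01 -2.55378216e-04 -3.33416062e-02]
 [ 2.40877843e-04 -9.99999875e-01  4.38919279e-04]] [ 4.33117679e+01  1.09058184e+01  9.90292974e+01 -2.93313407e-02
  7.00569702e+01  4.52324611e+01]
```

>>> {"name": "play_rows", "arguments": {
  "rows": [0,0,0,1,0,0.4,1,0,0,0,1,0,0.4,1,0,0,0,1,0,0.4,1,0,0,0,1,0,0.4,1,0,0,0,1,0,0.4,1,0,0,0,1,0,0.4,1,0,0,0,1,0,0.4,1,0,0,0,1,0,0.4,1,0,0,0,1,0,0.4,1,0,0,0,1,0,0.4,1,0,0,0,1,0,0.4,1,0,0,0,1,0,0.4,1]
}}

```text
time: 3.7
eef_pos: [0.4868, 0.1912, 0.2115]
tool_rot: [[-0.033, 0.0, 0.999], [-0.999, -0.0, -0.033], [0.0, -1.0, 0.0]]
ft_force: [-0.0, -0.0, -0.3]
grip_width: 1.0
```

>>> {"name": "play_rows", "arguments": {
  "rows": [0,0,0,1,0,0.2,1,0,0,0,1,0,0.2,1,0,0,0,1,0,0.2,1,0,0,0,1,0,0.2,1,0,0,0,1,0,0,1,0,0,0,1,0,0,1,0,0,0,1,0,0,1,0,0,0,1,0,0,1,0,0,0,1,0,0,1,0,0,0,1,0,0,1,0,0,0,1,0,0,1,0,0,0,1,0,0,1]
}}

```text
time: 5.2
eef_pos: [0.4954, -0.1092, 0.2115]
tool_rot: [[-0.034, 0.0, 0.999], [-0.999, -0.001, -0.034], [0.001, -1.0, 0.0]]
ft_force: [0.3, 1.2, -0.2]
grip_width: 0.998
```

>>> {"name": "play_rows", "arguments": {
  "rows": [0,0,0,1,0,0,1,0,0,0,1,0,0,1,0,0,0,1,0,0,1,0,0,0,1,0,0,1,0,0,0,1,0,0,1,0,0,0,1,0,0,1,0,0,0,0.8,0,0,1,0,0,0,0.2,0,0,1,0,0,0,0,0,0,1]
}}

```text
time: 6.32
eef_pos: [0.4896, -0.2824, 0.2112]
tool_rot: [[-0.035, -0.0, 0.999], [-0.999, 0.0, -0.035], [-0.0, -1.0, -0.0]]
ft_force: [0.1, 0.5, 0.7]
grip_width: 1.001
```

Run:
```python
from h import *
s=arm.state();print(s['time'],s['eef_pos'],s['tool_rot'],s['joint_pos'])
t=cam('top');d=cam('side')
cv2.imwrite('pics/t2.png',t['frame']);cv2.imwrite('pics/s2.png',d['frame'])
print(proj(t,[s['eef_pos']]),proj(d,[s['eef_pos']]))
```

```text
6.325 [ 0.48963862 -0.28244499  0.21123969] [[-3.51388424e-02 -1.73783246e-04  9.99382425e-01]
 [-9.99382350e-01  4.30706695e-04 -3.51387649e-02]
 [-4.24334173e-04 -9.99999892e-01 -1.88810443e-04]] [-4.02662621e+01  3.63859723e+00  1.07086660e+02  1.32501500e-02
  6.92982914e+01 -3.82572288e+01]
[[510.88763979 324.9645426 ]] [[419.57604842 111.82325285]]
```

View pics/t2.png

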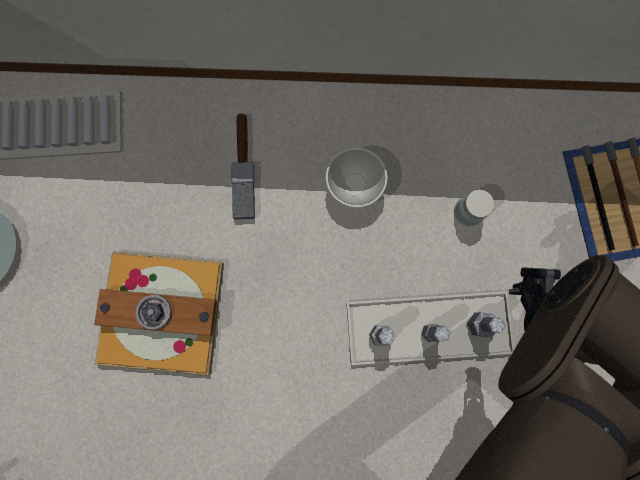

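View pics/s2.png

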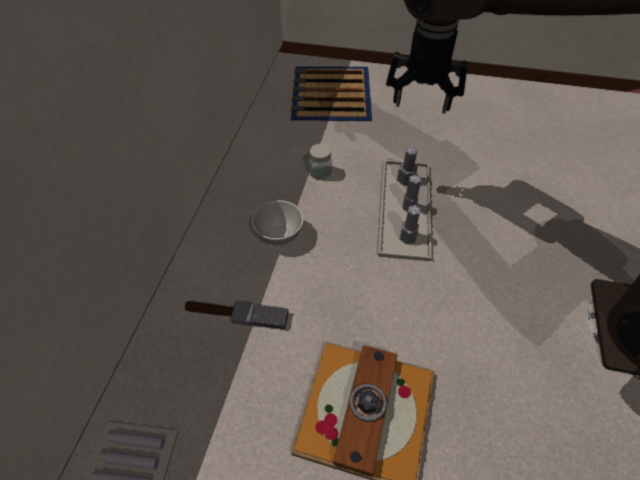

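Run:
```python
from h import *
s=arm.state()
d=cam('side');t=cam('top');p=s['eef_pos'];R=s['tool_rot'];print(p)
pts=[p-.013*R[:,1]+R[:,2]*k for k in(.0425,.0525,-.0425,-.0525,0)]
print(proj(d,pts));print(proj(t,pts))
im=over(d,375,60,110,65,7,[(np.array(pts[:2]),(0,255,255)),(np.array(pts[2:4]),(0,255,255))],0);cv2.imwrite('pics/s2z.png',im)
im=over(t,480,255,110,65,7,[(np.array(pts[:2]),(0,255,255)),(np.array(pts[2:4]),(0,255,255))],0);cv2.imwrite('pics/t2z.png',im)
```

```text
[ 0.48981339 -0.28180505  0.21124496]
[[399.3876444  103.4782458 ]
 [394.46411556 102.75604173]
 [441.93598488 109.71941667]
 [447.02534821 110.46594605]
 [420.50417599 106.57570813]]
[[514.24883283 293.7942516 ]
 [514.28435144 286.56685874]
 [513.94053676 356.52692011]
 [513.90349749 364.06373929]
 [514.09613023 324.86646674]]
```

View pics/s2z.png

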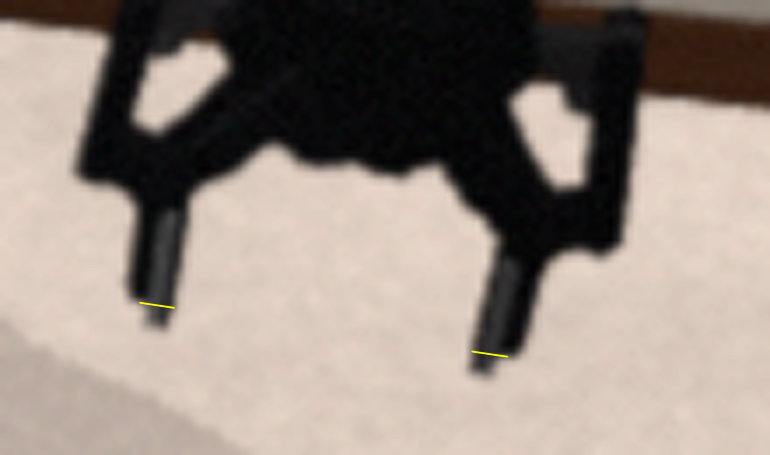

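View pics/t2z.png

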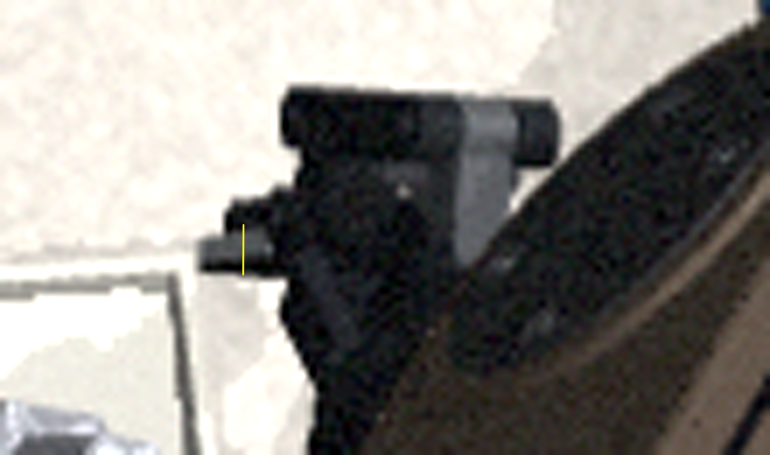

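>>> {"name": "play_rows", "arguments": {
  "rows": [0,0,0,0.6,0,0.06,1,0,0,0,0.28,0.6,0,1,0,0,0,0,1,0,1,0,0,0,0,1,0,1,0,0,0,0,1,0,1,0,0,0,0,1,0,1,0,0,0,0,1,0,1,0,0,0,0,0.6,0,1,0,0,0,0,0.2,0,1,0,0,0,0,0,0,1]
}}

```text
time: 7.78
eef_pos: [0.4907, -0.3047, 0.0514]
tool_rot: [[-0.035, 0.0, 0.999], [-0.999, -0.0, -0.035], [0.0, -1.0, 0.0]]
ft_force: [-0.3, 0.8, 0.6]
grip_width: 0.998
```

Run:
```python
from h import *
s=arm.state()
d=cam('side');t=cam('top');p=s['eef_pos'];R=s['tool_rot'];print(p)
crop(d,350,80,130,110,6,'pics/s3.png');crop(t,440,250,130,110,6,'pics/t3.png')
```

```text
[ 0.4906819  -0.30469834  0.05137585]
```

View pics/s3.png

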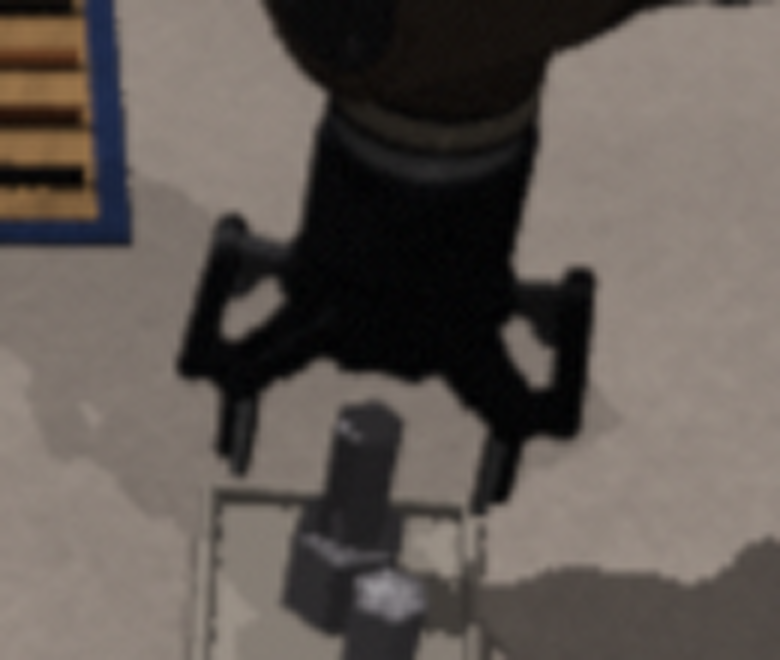

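View pics/t3.png

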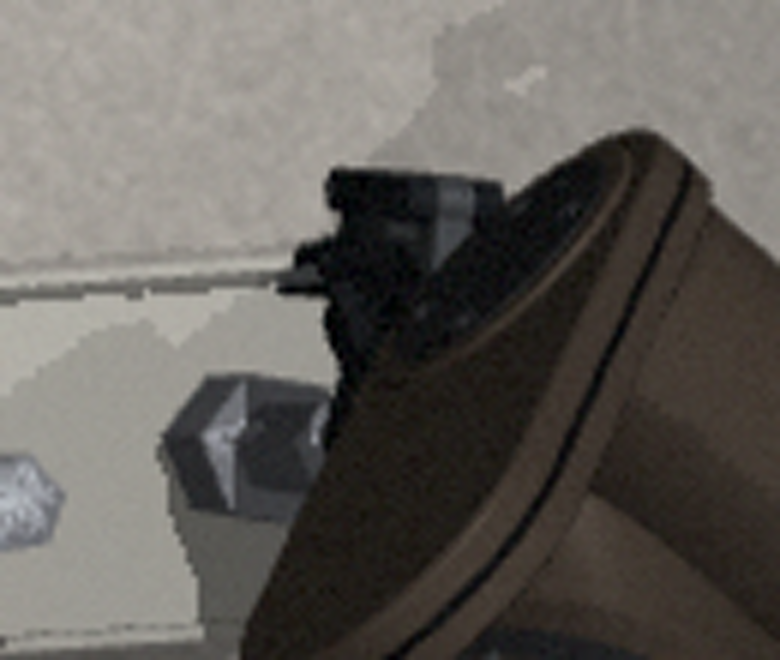

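>>> {"name": "play_rows", "arguments": {
  "rows": [0,0,0,0,0,0,0.3,0,0,0,0,0,0,0.2,0,0,0,0,0,0,0,0,0,0,0,0,0,0,0,0,0,0,0,0,0,0,0,0,0,0,0,0],
  "force": 60
}}

```text
time: 8.62
eef_pos: [0.4907, -0.3046, 0.0517]
tool_rot: [[-0.035, 0.0, 0.999], [-0.999, -0.0, -0.035], [0.0, -1.0, 0.0]]
ft_force: [-0.8, 0.7, 3.4]
grip_width: 0.28
```

Run:
```python
from h import *
s=arm.state()
d=cam('side');t=cam('top');p=s['eef_pos'];R=s['tool_rot'];print(p,s['ft_force'],s['grip_width'])
crop(d,350,80,130,110,6,'pics/s4.png');crop(t,440,250,130,110,6,'pics/t4.png')
```

```text
[ 0.49069836 -0.30458146  0.051678  ] [-0.82921479  0.66914351  3.42014494] 0.28035208923281035
```

View pics/s4.png

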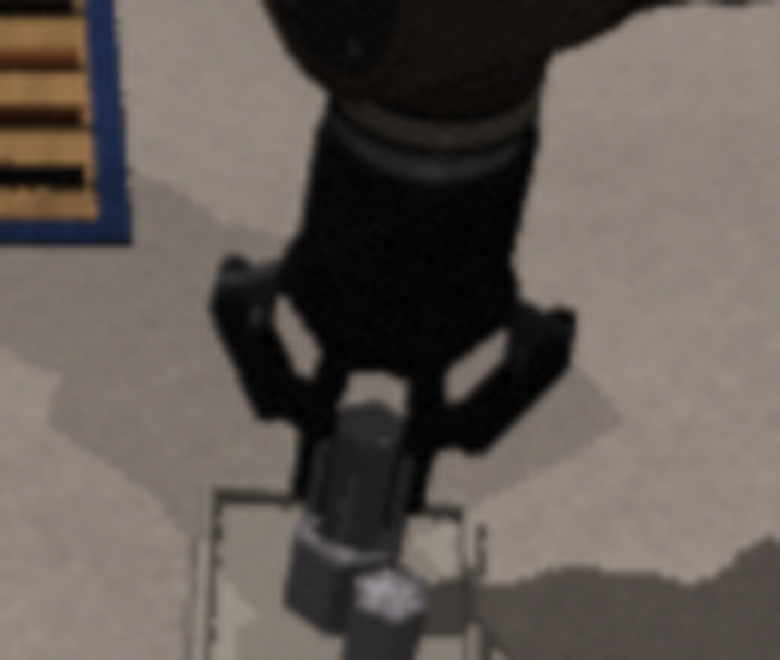

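View pics/t4.png

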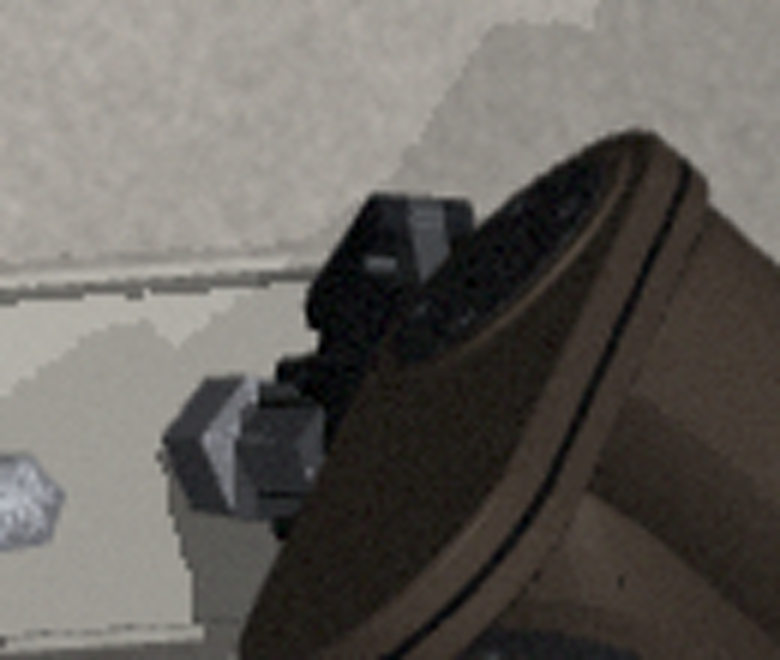

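>>> {"name": "play_rows", "arguments": {
  "rows": [0,0,0,0,-0.3,0,0,0,0,0,0,-0.7,0,0,0,0,0,0,-1,0,0,0,0,0,0,-1,0,0,0,0,0,0,-1,0,0,0,0,0,0,-1,0,0,0,0,0,-0.4,-1,0,0,0,0,0,-0.8,0,-0.1,0,0,0,0,-1,0,-0.1,0,0,0,0,-1,0,-0.1,0,0,0,0,-1,0,-0.1,0,0,0,0,-1,0,-0.1,0]
}}

```text
time: 10.22
eef_pos: [0.4817, -0.1715, 0.2]
tool_rot: [[-0.034, -0.002, 0.999], [-0.999, 0.001, -0.034], [-0.001, -1.0, -0.002]]
ft_force: [0.8, 0.6, -2.3]
grip_width: 0.277
```

>>> {"name": "play_rows", "arguments": {
  "rows": [0,0,0,-1,0,0,0,0,0,0,-1,0,0,0,0,0,0,-1,0,0,0,0,0,0,-1,0,0,0,0,0,0,-1,0,0,0,0,0,0,-1,0,0,0,0,0,0,-1,0,0,0,0,0,0,-1,0,0,0,0,0,0,-1,0,0,0,0,0,0,-1,0,0,0,0,0,0,-1,0,0,0,0,0,0,-0.7,0,0,0]
}}

```text
time: 11.72
eef_pos: [0.4915, 0.1201, 0.2003]
tool_rot: [[-0.033, -0.002, 0.999], [-0.999, -0.0, -0.033], [0.0, -1.0, -0.002]]
ft_force: [0.0, -0.3, -1.8]
grip_width: 0.28
```

Run:
```python
from h import *
s=arm.state()
d=cam('side');t=cam('top');print(s['eef_pos'],s['ft_force'],s['grip_width'],s['time'])
cv2.imwrite('pics/s5.png',d['frame']);cv2.imwrite('pics/t5.png',t['frame'])
```

```text
[0.49152532 0.1200855  0.2002957 ] [ 0.04472661 -0.26911977 -1.78421816] 0.2796808984199656 11.725
```

View pics/s5.png

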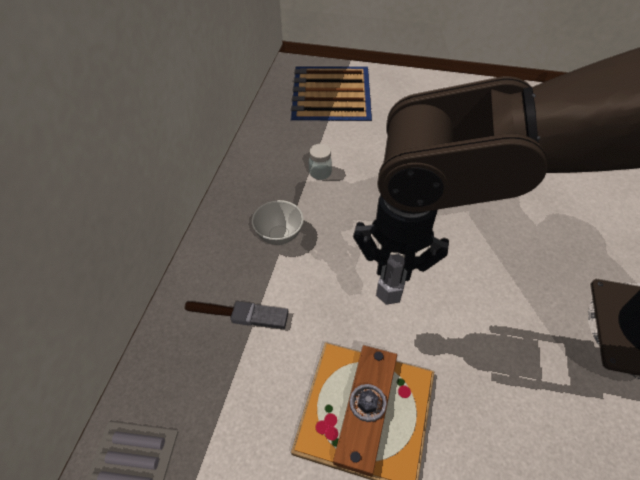

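View pics/t5.png

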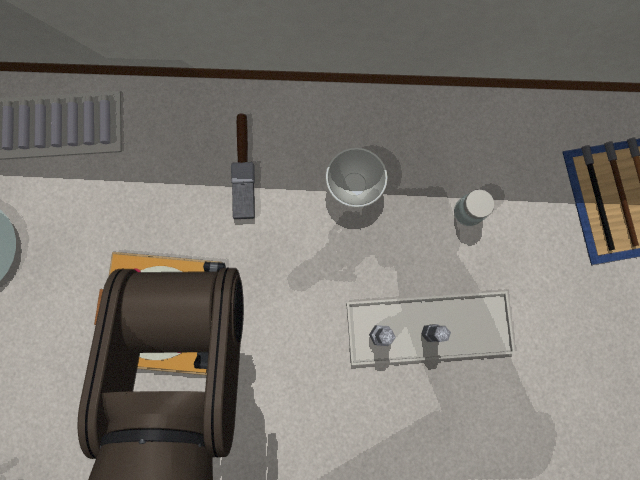

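>>> {"name": "play_rows", "arguments": {
  "rows": [0,0.1,0,-1,0,0,0,0,0.05,0,-1,0,0,0,0,0,0,-1,0,0,0,0,0,0,-1,0,-0.08,0,0,0,0,-1,0.6,0,0,0,0,0,-0.6,0.8,0,0,0,0,0,-0.25,0.6,0,0,0,0,0,0,0.4,0,0,0,0,0,0,0,0,0,0,0,0,0,0,0,0]
}}

```text
time: 13.08
eef_pos: [0.4996, 0.2639, 0.142]
tool_rot: [[-0.062, 0.001, 0.998], [-0.998, 0.0, -0.062], [-0.0, -1.0, 0.001]]
ft_force: [0.3, -0.5, -1.3]
grip_width: 0.277
```

```bash
cat >> h.py <<'E'
def sock(p,yaw,off=.0477,af=.040):
    m=p[2]-off
    return [(hexa(p,.024,yaw,m+.09),(0,255,255)),(hexa(p,af,yaw,m+.038),(0,255,0)),(hexa(p,af,yaw,m),(0,100,255))]
E
python3 - <<'E'
from h import *
s=arm.state()
d=cam('side');p=s['eef_pos'];print(p,s['tool_rot'],s['ft_force'],s['grip_width'],s['time'])
yaw=np.degrees(np.arctan2(s['tool_rot'][1,2],s['tool_rot'][0,2]));print(yaw)
cv2.imwrite('pics/s6.png',np.hstack([over(d,330,310,80,115,5,[],0),over(d,330,310,80,115,5,sock(p,yaw),0)]))
E
```

```text
[0.49957663 0.2639493  0.14203487] [[-6.19465898e-02  1.18078457e-03  9.98078767e-01]
 [-9.98079436e-01  1.69635737e-04 -6.19468320e-02]
 [-2.42455691e-04 -9.99999288e-01  1.16800845e-03]] [ 0.26891111 -0.50400739 -1.31180699] 0.2770822907614163 13.075
-3.551568397844453
```

View pics/s6.png

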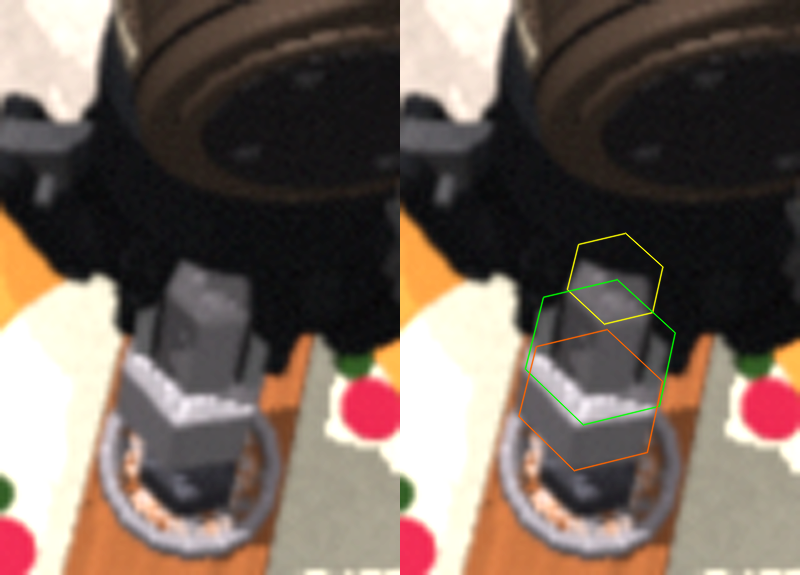

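>>> {"name": "play_rows", "arguments": {
  "rows": [0,0,0,-0.17,0,-0.21,0,0,0,0,0,0.4,0,0,0,0,0,0,0.45,0,0,0,0,0,0,0,0,0,0,0,0,0,0,0,0]
}}

```text
time: 13.75
eef_pos: [0.494, 0.2689, 0.1198]
tool_rot: [[-0.061, -0.0, 0.998], [-0.998, -0.0, -0.061], [0.0, -1.0, -0.0]]
ft_force: [-0.7, 0.4, -0.9]
grip_width: 0.275
```

Run:
```python
from h import *
s=arm.state()
d=cam('side');p=s['eef_pos'];print(p,s['ft_force'],s['grip_width'],s['time'])
yaw=np.degrees(np.arctan2(s['tool_rot'][1,2],s['tool_rot'][0,2]));print(yaw)
c=np.array([.4953,.2685])
cv2.imwrite('pics/s7.png',np.hstack([over(d,330,325,80,115,5,[],0),over(d,330,325,80,115,5,sock(p,yaw)+[(circ(c,.0285,.053),(255,255,0))],0)]))
```

```text
[0.49399794 0.26885773 0.11977236] [-0.70667388  0.40641408 -0.9002302 ] 0.2754184446730615 13.75
-3.5166925081194975
```

View pics/s7.png

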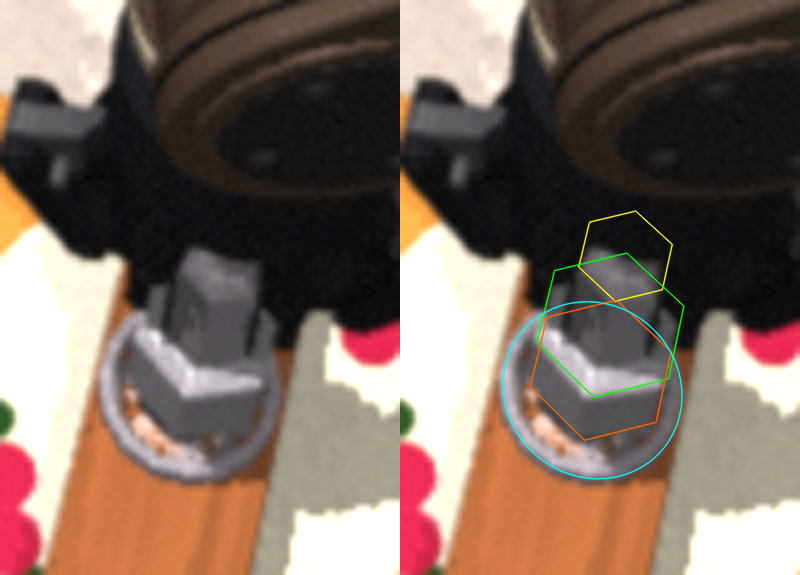

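>>> {"name": "play_rows", "arguments": {
  "rows": [0,0,0,0,0.2,0.03,0,0,0,0,0,0.15,0,0,0,0,0,0,0.1,0,0,0,0,0,0,0.1,0,0]
}}

```text
time: 14.3
eef_pos: [0.4951, 0.2692, 0.1091]
tool_rot: [[-0.061, -0.001, 0.998], [-0.998, -0.0, -0.061], [0.0, -1.0, -0.001]]
ft_force: [-7.0, -0.6, 17.4]
grip_width: 0.281
```

Run:
```python
from h import *
s=arm.state()
d=cam('side');p=s['eef_pos'];print(p,s['ft_force'],s['wrist_torque'],s['tool_rot'],s['time'])
yaw=np.degrees(np.arctan2(s['tool_rot'][1,2],s['tool_rot'][0,2]));print(yaw)
c=np.array([.4956,.2687])
cv2.imwrite('pics/s8.png',np.hstack([over(d,335,335,70,80,6,[],0)[:, :400],over(d,335,335,70,80,6,sock(p,yaw)+[(circ(c,.0285,.053),(255,255,0))],0)[:,:400]]))
```

```text
[0.49505165 0.26924768 0.10907268] [-6.99053193 -0.6378436  17.38284433] [-0.54004895  1.52066692 -0.11167359] [[-6.14478583e-02 -1.09608701e-03  9.98109693e-01]
 [-9.98110282e-01 -9.28242144e-05 -6.14479965e-02]
 [ 1.60001099e-04 -9.99999395e-01 -1.08831187e-03]] 14.3
-3.5229323366515963
```

View pics/s8.png

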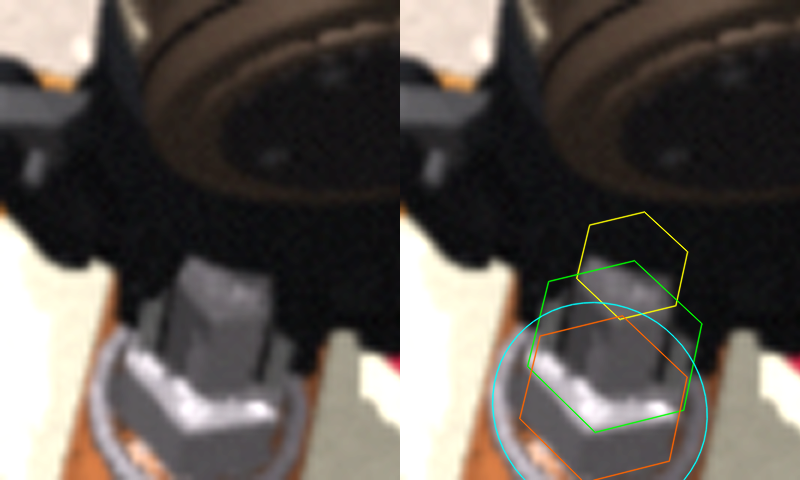

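>>> {"name": "play_rows", "arguments": {
  "rows": [0,0,0,0,-0.22,0,0,0,0,0,0.07,0,0,0,0,0,0,0,0,0,0]
}}

```text
time: 14.72
eef_pos: [0.4944, 0.2669, 0.1112]
tool_rot: [[-0.061, -0.001, 0.998], [-0.998, -0.0, -0.061], [0.0, -1.0, -0.001]]
ft_force: [0.7, 0.3, -1.2]
grip_width: 0.279
```

Run:
```python
from h import *
s=arm.state();print(s['eef_pos'],s['ft_force'],s['wrist_torque'])
```

```text
[0.49436661 0.26686279 0.11124242] [ 0.69519428  0.26329229 -1.2023412 ] [-0.01502285 -0.01137995  0.00260144]
```

>>> {"name": "play_rows", "arguments": {
  "rows": [0,0,0,0,0.1,0,0,0,0,0,0,0.1,0,0,0,0,0,0,0.05,0,0]
}}

```text
time: 15.1
eef_pos: [0.4948, 0.267, 0.1053]
tool_rot: [[-0.061, 0.0, 0.998], [-0.998, -0.0, -0.061], [0.0, -1.0, 0.0]]
ft_force: [0.2, -0.3, -0.1]
grip_width: 0.276
```

Run:
```python
from h import *
s=arm.state();print(s['eef_pos'],s['ft_force'],s['wrist_torque'])
```

```text
[0.49482995 0.2669503  0.1053103 ] [ 0.17720998 -0.25459809 -0.14886702] [-0.17333666 -0.16972414  0.07173462]
```

>>> {"name": "play_rows", "arguments": {
  "rows": [0,0,0,0,0.1,0,0,0,0,0,0,0.1,0,0,0,0,0,0,0.1,0,0,0,0,0,0,0.1,0,0,0,0,0,0,0,0,0]
}}

```text
time: 15.72
eef_pos: [0.4948, 0.267, 0.0953]
tool_rot: [[-0.061, 0.0, 0.998], [-0.998, -0.0, -0.061], [0.0, -1.0, 0.0]]
ft_force: [1.7, -0.8, -1.9]
grip_width: 0.279
```

Run:
```python
from h import *
s=arm.state();print(s['eef_pos'],s['ft_force'],s['wrist_torque'])
```

```text
[0.49479288 0.26698456 0.09525276] [ 1.66450952 -0.83812168 -1.92396645] [-0.29773721 -0.44851829  0.01097997]
```

>>> {"name": "play_rows", "arguments": {
  "rows": [0,0,0,0,0.08,0,0,0,0,0,0,0.06,0,0,0,0,0,0,0.05,0,0,0,0,0,0,0,0,0]
}}

```text
time: 16.23
eef_pos: [0.495, 0.267, 0.0917]
tool_rot: [[-0.061, 0.0, 0.998], [-0.998, -0.0, -0.061], [0.0, -1.0, 0.0]]
ft_force: [-1.4, -3.8, 4.2]
grip_width: 0.278
```

Run:
```python
from h import *
s=arm.state();p=s['eef_pos'];print(p,s['tool_rot'],s['ft_force'],s['wrist_torque'])
d=cam('side');t=cam('top')
yaw=np.degrees(np.arctan2(s['tool_rot'][1,2],s['tool_rot'][0,2]))
cv2.imwrite('pics/s9.png',np.hstack([over(d,335,335,70,80,6,[],0)[:, :400],over(d,335,335,70,80,6,sock(p,yaw),0)[:,:400]]))
cv2.imwrite('pics/t9.png',t['frame'])
```

```text
[0.49496943 0.26704361 0.09166223] [[-6.11105335e-02  2.35780446e-04  9.98130977e-01]
 [-9.98130954e-01 -3.34554906e-04 -6.11104531e-02]
 [ 3.19520965e-04 -9.99999916e-01  2.55784590e-04]] [-1.43467356 -3.8380306   4.23733581] [-0.61736019  0.08686725 -0.01645679]
```

View pics/s9.png

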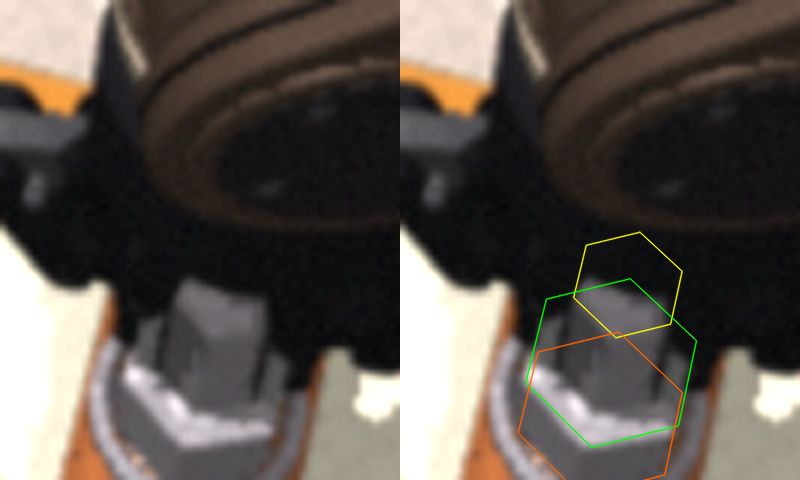

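View pics/t9.png

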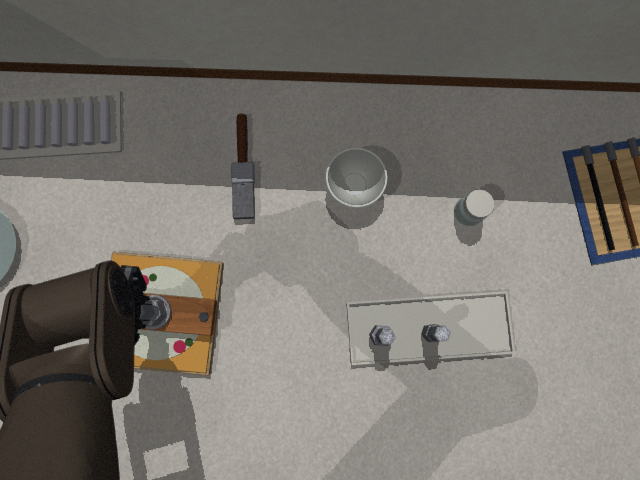

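>>> {"name": "play_rows", "arguments": {
  "rows": [0,0,0,0,0.04,0,0,0,0,0,0,0.03,0,0,0,0,0,0,0,0,0,0,0,0,0,0,0,0,0,0,0,0,0,0,0]
}}

```text
time: 16.95
eef_pos: [0.4951, 0.267, 0.0916]
tool_rot: [[-0.061, -0.0, 0.998], [-0.998, -0.001, -0.061], [0.001, -1.0, -0.0]]
ft_force: [-3.9, -5.1, 12.9]
grip_width: 0.279
```

Run:
```python
from h import *
s=arm.state();p=s['eef_pos'];print(p,s['tool_rot'],s['ft_force'],s['wrist_torque'])
d=cam('side');t=cam('top')
yaw=np.degrees(np.arctan2(s['tool_rot'][1,2],s['tool_rot'][0,2]))
cv2.imwrite('pics/s10.png',over(d,330,350,80,75,8,[],0));cv2.imwrite('pics/t10.png',over(t,120,280,80,75,8,[],0))
```

```text
[0.49514454 0.26704973 0.09160779] [[-6.09371731e-02 -4.59546442e-05  9.98141603e-01]
 [-9.98141340e-01 -7.23707930e-04 -6.09371904e-02]
 [ 7.25163340e-04 -9.99999737e-01 -1.76851475e-06]] [-3.86128976 -5.11375799 12.87080701] [-0.96376398  0.73498542  0.04350224]
```

View pics/s10.png

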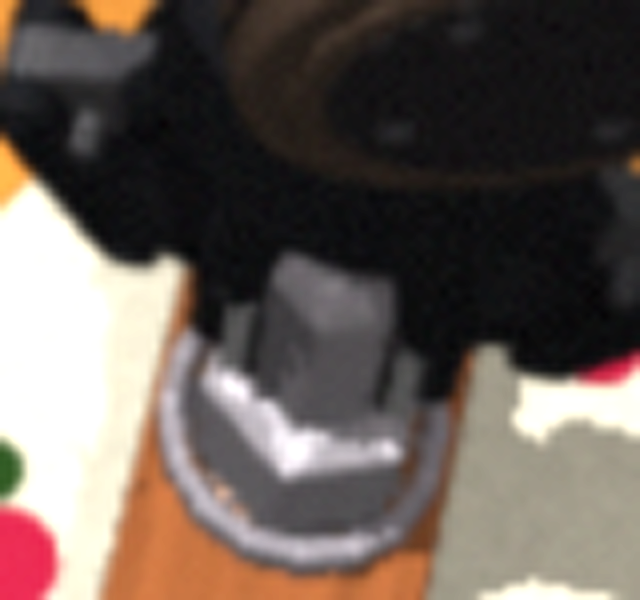

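View pics/t10.png

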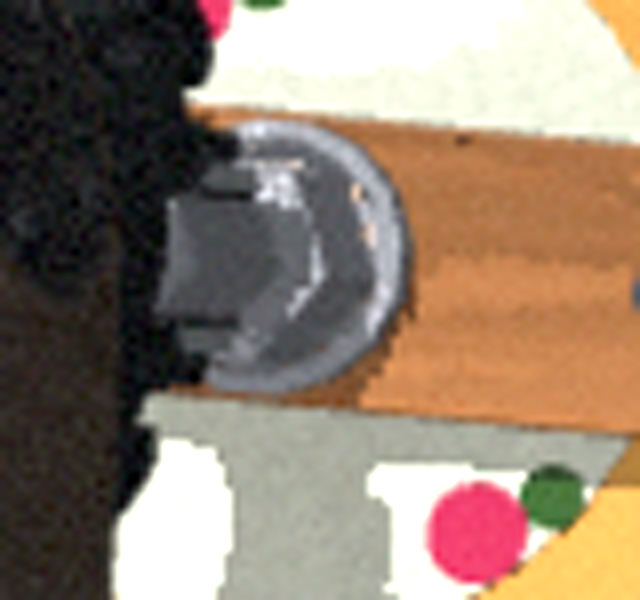

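Run:
```python
from plant import arm
print(arm.sign_off())
```

```text
the job is handed in; nothing more can be done
None
```

The large socket fits the nut. It is fully seated on it, upright and still held at 60 N, and I have handed the job in.

- **Choosing the socket:** In the pictures the nut measured between 24 and 30 mm across flats, mostly closer to 30. The cup around it measured about 49 mm inside, wide enough for the large socket. I tried that one first, and the other two stayed untouched in the tray.
- **Trying it:** The first lowering stopped on the nut's top edge at about 17 N, because I had placed it about 2 mm too far in +y. I lifted it, moved it about 2 mm in −y, and it then went down freely.
- **Last checks:**
  - It came to a firm stop with the TCP at z = 0.0916, which puts the mouth rim about 43.9 mm above the table. The bar's face is at 44 mm.
  - It was pressing down at about 13 N.
  - The tool was within 0.05° of vertical, and the gripper opening of 0.279 (about 24 mm) matches the shank.
  - Both pictures show the socket inside the cup. The top picture before the last 2 mm press shows the bowl, jar and brush where they were.
- **Disagreement:** The two cameras differed by about 4.5 mm in y. I used a value between them, corrected by the contact forces.
- **Time:** The last reading before handing in was 16.95 s, against the 72 s limit.

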